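# Load the film reel into the developing tank and close it

### The job

Pick up the film reel that stands on the worktop with a tall column through it, and lower it gently, column up, into the short open steel developing tank until it stands on the tank's bottom. Then set the steel lid with the tall cap on the tank so that it sits level, fully down on the rim. Drop neither of them into place, leave the tank standing where it is, and do not disturb the other things.

Things in the scene. Friction and masses are not known exactly. Their poses are not given: they have to be found in the camera images.
- tank: Short round open stainless steel developing tank, loose, 0.35 kg, standing upright. 75 mm outside diameter at the rim, 75 mm high, clear bore 65 mm in diameter, bottom 3 mm thick (so the bore is 72 mm deep). Origin: centre of its underside; z up along its axis. It is not to be gripped or moved.
- reel: Wire film reel, steel, loose, 0.12 kg, upright, 62 mm diameter, 40 mm high, ends bevelled to 57 mm over 4 mm. From its centre rises a round column, 14 mm diameter, dark grooves near the top; column top 104 mm above the reel's underside. With the reel on the tank's bottom the column stands 32 mm out of the tank. Origin: centre of the underside; z up along the column.
- reel_grip (a point): Point on the axis of the reel's column, 95 mm above the reel's underside: the height for the TCP to grip the column (fingertips then stay about 4 mm above the tank's rim when the reel is on the bottom).
- lid: Steel tank lid, loose, 0.12 kg, right way up, 87 mm diameter. Skirt 10 mm deep, 80 mm inside diameter, goes outside the tank's rim; plate 3 mm thick above it. In the middle a hollow cap, 37 mm diameter, top 51 mm above the skirt's lower edge; inside 29 mm wide, closed at 47 mm, room for the reel's column. Origin: centre of the skirt's lower edge, z up; seated it is 65 mm above the tank's origin.
- lid_cap (a point): Point on the axis of the lid's cap, 36 mm above the skirt's lower edge: the height for the TCP to grip the cap.
- spare_reel: Bystander: smaller wire film reel without a column, 54 mm diameter, 35 mm high, standing. Origin: centre of its underside.
- film_can: Bystander: small film can with a press lid, 34 mm diameter, 56 mm high, standing. Origin: centre of its underside.
- magnifier: Bystander: black round film loupe, 47 mm diameter, 42 mm high, standing. Origin: centre of its underside.
Not all that is in view belongs to the job. What is shaped like the lid but orange or pink is not meant.

How it is judged:
By the outcome, as a careful person would: the job done as asked, in the order asked, and still so for the second after the job is handed in, with the robot touching nothing.
It also fails if it takes over 72 s, if anything falls off the work surface, if the arm or the gripper's body presses on something with over 40 N, if the wrist force passes 120 N, or if a joint passes its speed limit or range.

### The arm

A 7-joint arm with a two-finger parallel gripper is mounted at the origin on a cart in front of the work surface, level with it; the furniture and walls round the work are solid. World frame = base frame: x ahead of the robot, y to its left, z up, the work surface at z = 0. Lengths are in mm, angles in rad, forces in N, time in s.
With the tool pointing down it reaches from about 400 to 875 mm from the base axis. Payload 4.4 kg.
Tool frame: the origin (TCP) lies between the finger pads, 19 mm behind the fingertips; this is the grasp point; z points along the fingers, y is the line along which they close (so a half turn about z gives the same grasp; the last joint's range is limited). The gripper opens to 85 mm and grips with 20 to 120 N. Pads are 22 mm wide; open, the fingers measure 114 mm over their backs; the gripper's body (76 mm by 85 mm) begins 54 mm behind the grasp point. The pads swing forward as they close: fully open they stand 13 mm farther back than shut.
Start: joints at [-1.183, 0.628, 0.038, 1.517, -0.027, 0.996, -0.02], TCP at [284.93, 584.237, 250.013] pointing down, gripper open.
Joint ranges: [-3.06, 3.06], [-0.37, 2.12], [-1.25, 1.32], [0.18, 2.47], [-1.1, 4.24], [0.23, 1.98], [-2.94, 2.94]. Speed limits (rad/s): [2.57, 2.57, 3.14, 3.14, 3.14, 3.14, 3.14].

### API

Orientations are given as [roll, pitch, yaw] about the fixed x, y, z axes, in that order (R = Rz(yaw) Ry(pitch) Rx(roll)).
In Python, from cell import monitor, viewer, workorder gives the robot as it stands.
- The arm moves only by the tool arm_command, never from a script. Its argument "series" is one flat list of numbers, 5 for each row, row after row: the opening in per cent of the stroke, from 0 (shut) to 100 (fully open), then the shift along the tool's x, y, z in cm, then the turn about the tool's z in degrees. In form: [claw, x, y, z, roll, claw, x, y, z, roll, ...]. A call has exactly 5 rows; each row is the pose to reach, as a shift and turn from the pose commanded when the call began, along the tool's axes at that moment; what a row does not reach only later rows make up. A row lasts 1/12 s, in which the tool goes at most 41.7 mm and 7.16 degrees, less where a joint would pass 70% of its speed; a pose out of reach is approached as far as the arm can. A call with a gripper value outside its range is refused whole. The fingers move at their own pace and stop on an object; the grip force is fixed at half the most. Time passes only in rows, so rows that repeat a pose let the fingers close, or fill a call up. It gives the time, the measured TCP pose, the force, the opening and the grip force at its end, in the units of the state.
- monitor.read_state(): the state, without advancing time (a new reading comes with each control period).
- viewer.get_image(name): name is "scene" or "side" or "wrist"; returns (picture, depth): 400x640x3 uint8, red, green, blue; 400x640 float32, mm along the optical axis (not along the pixel's ray), 0 where there is no reading.
- viewer.camera_model(name): a dict with "mtx" (3x3 intrinsics, pixels), "R" (3x3) and "t" (3): a world point X has camera coordinates R X + t. Camera axes: x right, y down, z forward; pixel columns grow to the right and rows downward; lengths in mm; the calibration is good to about 2 mm. A picture is of the moment at which its call begins: read the wrist's pose just before it. camera_model takes no time and is no camera call; for the wrist camera it gives the pose at the moment of the call.
- workorder.finish_job(): hands the job in; it is judged then, once.
The state is a dict: "clock": time; "qpos": joint angles; "qd": joint speeds; "tau": joint torques, N m; "eef_pos": TCP position; "tool_rot": TCP orientation; "force": force on the tool from outside, world axes, zero at the start; "torque": the same for the moment, N m; "width": finger opening in mm; "gripper_force": force on a finger pad.
Only numpy, scipy, OpenCV 4.12 (cv2) and the standard library are available. Lean on these libraries where they do the work, as an engineer would, in place of code of your own. Each camera call takes 0.05 s, during which the arm holds its last target. There are 200 camera calls.

## Working session

There is one attempt and no reset: what is moved stays moved. The work goes in short steps, Python scripts to look and compute and a tool call to move; the robot and the scene stay as the last step left them, time stands still between calls to the robot, and variables do not carry over. Pictures are saved under pics/ and viewed, at most 10 in all, crops included, and the job is handed in when it is done.

Besides the shell and the picture viewer there is one more tool, called after "Call:" as a command line: name --argument value ..., lists and objects as JSON in quotes. arm_command: Moves the arm, as the interface text tells. Its arguments: {"type":"object","properties":{"series":{"type":"array","items":{"type":"number"}}},"required":["series"]}

```bash
mkdir -p pics; ls
python3 - <<'E'
from cell import monitor, viewer
import cv2,numpy as np
s=monitor.read_state();print(s)
for n in("scene","side"):
    p,d=viewer.get_image(n);cv2.imwrite(f"pics/{n}0.png",p[:,:,::-1]);np.save(f"pics/{n}0.npy",d)
    m=viewer.camera_model(n);print(n,(-m["R"].T@m["t"]).round())
E
```

```text
pics
{'clock': 0.0, 'qpos': array([-1.18280805,  0.62933375,  0.03841723,  1.51835117, -0.02699421,
        0.99628123, -0.0200049 ]), 'qd': array([-0.00020088,  0.00013285,  0.00064373,  0.0007413 ,  0.00032223,
        0.00064385, -0.00010111]), 'tau': array([ 1.52131938e-04, -5.63398933e+01,  1.22608982e+00, -1.93442023e+01,
        1.09244479e-02,  1.05019144e-02,  1.67052224e-05]), 'eef_pos': array([284.65274231, 583.71788887, 249.10199348]), 'tool_rot': array([-3.13973642e+00,  1.37561120e-05,  2.68782303e+00]), 'force': array([ 0.03567235,  0.35715476, -0.1616612 ]), 'torque': array([-0.01424218, -0.01909098, -0.00382204]), 'gripper_force': 0.0, 'width': 85.26411391340429}
scene [  35. -444.  742.]
side [360. 883. 731.]
```

View pics/scene0.png

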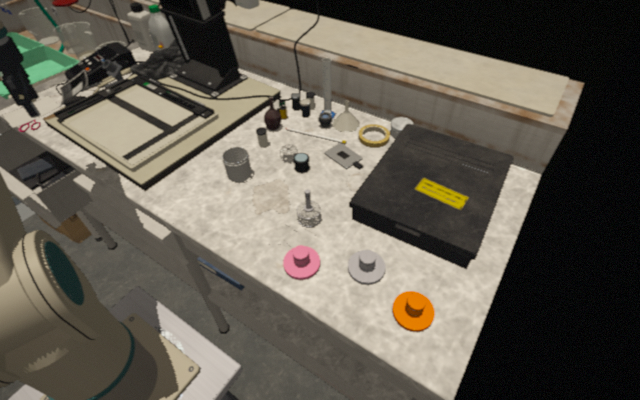

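View pics/side0.png

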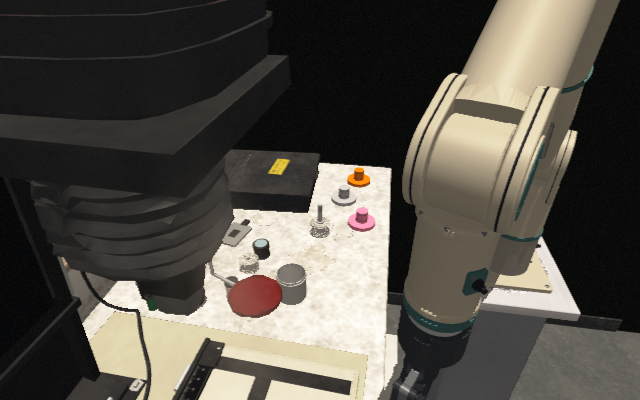

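Scene view: the tank is at (237,165), the reel with its column at (309,210) with the column top at (308,193), and the steel lid at (366,266). Possible mix-ups are the pink lid (301,262), the orange lid (413,310), the spare reel (289,153, no column) and the film can (262,137). In the side view a red filter at (255,295) hangs near the tank.

```bash
cat > h.py <<'E'
from cell import monitor, viewer
import cv2,numpy as np
def cloud(d,m):
    v,u=np.mgrid[:d.shape[0],:d.shape[1]]
    c=np.stack([u*d,v*d,d],-1)@np.linalg.inv(m["mtx"]).T
    return (c-m["t"])@m["R"]   # R^T(c-t)
def circ(P):  # algebraic circle fit xy
    A=np.c_[2*P[:,:2],np.ones(len(P))];x=np.linalg.lstsq(A,(P[:,:2]**2).sum(1),rcond=None)[0]
    return x[0],x[1],np.sqrt(x[2]+x[0]**2+x[1]**2)
def enc(P):
    (x,y),r=cv2.minEnclosingCircle(P[:,:2].astype(np.float32));return np.round([x,y,r],1)
E
python3 - <<'E'
from h import *
p=cv2.imread("pics/scene0.png");d=np.load("pics/scene0.npy");W=cloud(d,viewer.camera_model("scene"))
def box(n,u0,u1,v0,v1,zl,zh):
    Q=W[v0:v1,u0:u1].reshape(-1,3);ok=d[v0:v1,u0:u1].ravel()>0
    Q=Q[ok&(Q[:,2]>zl)&(Q[:,2]<zh)]
    print(n,len(Q),Q.mean(0).round(1),enc(Q),Q[:,2].max().round(1))
box("worktop",255,290,190,210,-20,20)
box("tank rim",215,258,140,190,68,85)
box("col",298,322,185,232,60,115)
box("reelbody",290,328,190,232,15,50)
box("lidplate",343,390,245,287,8,20)
box("lidcap",343,390,240,287,40,60)
box("can",250,272,120,150,40,70)
box("spare",278,300,140,166,20,50)
box("loupe",290,312,145,175,30,60)
ds=np.load("pics/side0.npy");Ws=cloud(ds,viewer.camera_model("side"))
for u,v in((255,295),(240,295),(275,300),(291,268),(290,285),(170,280),(220,275),(344,190),(320,207)):print(u,v,Ws[v,u].round(),ds[v,u])
c=np.vstack([p[130:290,220:420]]);cv2.imwrite("pics/crop.png",cv2.resize(c,None,fx=3.5,fy=3.5,interpolation=2))
E
```

```text
worktop 698 [5.21e+02 6.59e+01 5.00e-01] [520.7  67.2  61.8] 4.9
tank rim 127 [545.1 209.1  71.8] [547.  209.4  38.9] 77.2
col 88 [518.7 -60.4  86.6] [521.2 -57.9   7.7] 105.0
reelbody 288 [516.9 -61.2  38.9] [520.8 -59.3  31.8] 49.7
lidplate 703 [ 461.8 -260.5   13.1] [ 469.8 -256.3   43.8] 19.8
lidcap 213 [ 467.8 -257.4   49.9] [ 469.4 -256.5   18.4] 54.2
can 105 [697.  241.5  51.2] [717.1 255.2  46.6] 57.2
spare 224 [676.8 115.5  35.2] [677.9 106.   52.2] 44.1
loupe 232 [672.   82.4  38.6] [680.   95.1  50. ] 45.1
255 295 [477. 611. 427.] 407.7432
240 295 [493. 613. 427.] 408.07297
275 300 [454. 615. 428.] 400.98026
291 268 [556. 177.  59.] 978.1417
290 285 [542. 246.  69.] 914.46356
170 280 [511. 689. 519.] 297.8329
220 275 [756. 174.  -0.] 1041.9048
344 190 [ 469. -235.   51.] 1309.129
320 207 [520. -52.  97.] 1140.2849
```

View pics/crop.png

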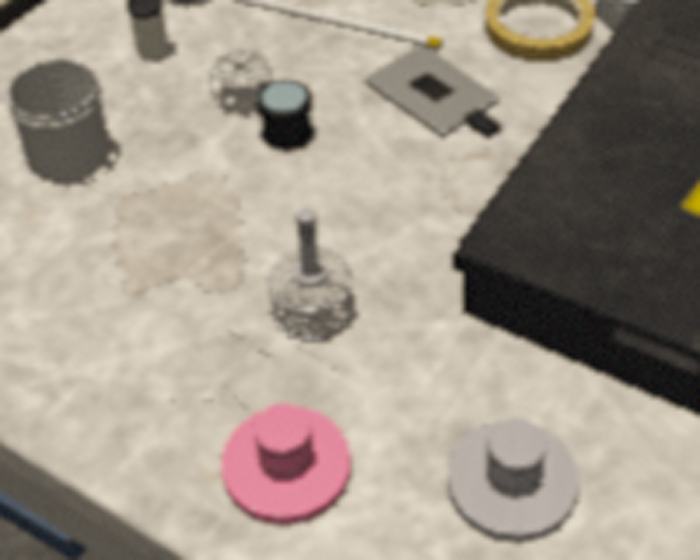

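The crop confirms the choices: reel with column at (308,270) and steel lid at (513,478), with the pink lid separate at (286,462). The fitted radii (38.9, 7.7, 31.8, 43.8 and 18.4) match the given sizes. Positions are reel (521,-58.5), lid (469.5,-256.5) and tank (547,209.5). I'll move to above the reel.

Call:
arm_command --series '[100, -2.5, -2.4, 0.15, 0, 100, -5, -4.8, 0.3, 0, 100, -7.5, -7.2, 0.45, 0, 100, -10, -9.6, 0.6, 0, 100, -12.4, -11.9, 0.75, 0]'

```text
clock: 0.52
eef_pos: [344.4, 420.8, 242.1]
tool_rot: [-3.141, 0.0, 2.688]
force: [0.2, -0.5, 0.4]
width: 85.5
gripper_force: 0.0
```

Call:
arm_command --series '[100, -2.5, -2.4, 0.15, 0, 100, -5, -4.8, 0.3, 0, 100, -7.5, -7.2, 0.45, 0, 100, -10, -9.6, 0.6, 0, 100, -12.4, -11.9, 0.75, 0]'

```text
clock: 0.93
eef_pos: [403.6, 259.6, 234.8]
tool_rot: [-3.141, -0.0, 2.688]
force: [0.9, -0.2, 0.2]
width: 85.3
gripper_force: 0.0
```

Call:
arm_command --series '[100, -2.5, -2.4, 0.15, 0, 100, -5, -4.8, 0.3, 0, 100, -7.5, -7.2, 0.45, 0, 100, -10, -9.6, 0.6, 0, 100, -12.4, -11.9, 0.75, 0]'

```text
clock: 1.35
eef_pos: [462.9, 98.4, 227.3]
tool_rot: [-3.141, -0.0, 2.688]
force: [1.1, 0.3, -0.3]
width: 85.5
gripper_force: 0.0
```

Call:
arm_command --series '[100, -2.5, -2.4, 0.15, 0, 100, -5, -4.8, 0.3, 0, 100, -7.5, -7.2, 0.45, 0, 100, -10, -9.6, 0.6, 0, 100, -12.2, -11.7, 0.75, 0]'

```text
clock: 1.77
eef_pos: [521.4, -60.9, 219.7]
tool_rot: [-3.141, -0.0, 2.686]
force: [0.6, 0.4, -0.5]
width: 85.3
gripper_force: 0.0
```

Run:
```python
from h import *
s=monitor.read_state();print(s["eef_pos"],s["tool_rot"],s["clock"],s["qpos"].round(2))
m=viewer.camera_model("wrist");p,d=viewer.get_image("wrist");m=viewer.camera_model("wrist")
cv2.imwrite("pics/w1.png",p[:,:,::-1]);W=cloud(d,m);print((-m["R"].T@m["t"]).round(),m["R"][2].round(2))
def sel(n,x,y,r,zl,zh):
    Q=W[(d>0)&(np.hypot(W[...,0]-x,W[...,1]-y)<r)&(W[...,2]>zl)&(W[...,2]<zh)]
    if len(Q): print(n,len(Q),Q.mean(0).round(1),enc(Q))
sel("coltop",521,-58.5,20,97,112);sel("body",521,-58.5,45,20,48)
```

```text
[521.35486899 -60.92165236 219.72982182] [-3.14099079e+00 -5.65759851e-05  2.68647458e+00] 1.7667 [ 0.02  0.49  0.06  1.9  -0.04  0.75  1.22]
[452. -33. 344.] [ 0.28 -0.14 -0.95]
coltop 304 [522.5 -64.6 103.5] [523.4 -65.    7.3]
body 2274 [520.1 -63.5  40. ] [523.6 -65.3  31. ]
```

View pics/w1.png

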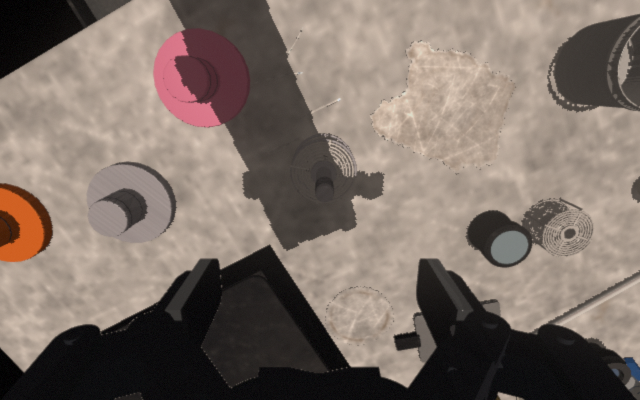

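The wrist view shows the reel below at (323,170), column top (323,186), clear for a grasp. I used the camera pose from after the shot while the arm was still settling, so I'll retake it.

```bash
cat >> h.py <<'E'
def wrist():
    m=viewer.camera_model("wrist");p,d=viewer.get_image("wrist");return p,d,cloud(d,m)
def sel(W,d,n,x,y,r,zl,zh):
    Q=W[(d>0)&(np.hypot(W[...,0]-x,W[...,1]-y)<r)&(W[...,2]>zl)&(W[...,2]<zh)]
    if len(Q): print(n,len(Q),Q.mean(0).round(1),enc(Q))
E
python3 - <<'E'
from h import *
for i in range(2):
    p,d,W=wrist()
    s=monitor.read_state();print(s["eef_pos"],s["tool_rot"][2])
    sel(W,d,"coltop",521,-58.5,20,97,112);sel(W,d,"body",521,-58.5,45,20,48);sel(W,d,"lidcap",469.5,-256.5,35,45,58)
    sel(W,d,"tank",547,209.5,50,70,82)
E
```

```text
[522.12213568 -64.84105183 219.63466022] 2.6790095887404894
coltop 304 [520.2 -56.9 103.8] [521.  -57.3   7.2]
body 2339 [517.9 -55.7  40. ] [521.2 -57.3  31. ]
lidcap 1277 [ 470.1 -253.3   51.2] [ 470.6 -255.3   19. ]
tank 534 [539.8 179.1  73.1] [542.2 186.2  27. ]
[521.2187516  -61.45196992 219.48893755] 2.682209967438381
coltop 297 [520.3 -56.9 103.7] [521.  -57.    7.1]
body 2297 [517.7 -55.6  40. ] [521.4 -57.3  31.1]
lidcap 1280 [ 470.  -253.2   51.2] [ 470.6 -254.8   18.8]
tank 586 [539.2 180.4  73.2] [543.3 190.6  29.2]
```

Call:
arm_command --series '[100, 0, 0, 2, 0, 100, 0, 0, 4, 0, 100, 0, 0, 6, 0, 100, 0, 0, 8, 0, 100, 0, 0, 8.5, 0]'

```text
clock: 2.33
eef_pos: [518.9, -56.5, 132.4]
tool_rot: [-3.14, -0.006, 2.69]
force: [0.0, 0.4, 0.1]
width: 85.2
gripper_force: 0.0
```

Call:
arm_command --series '[60, 0, 0, 0, 0, 60, 0, 0, 0, 0, 60, 0, 0, 0, 0, 60, 0, 0, 0, 0, 60, 0, 0, 0, 0]'

```text
clock: 2.75
eef_pos: [521.8, -58.3, 136.0]
tool_rot: [3.141, 0.002, 2.688]
force: [0.2, 0.1, -0.1]
width: 51.2
gripper_force: 0.0
```

Run:
```python
from h import *
p,d,W=wrist()
s=monitor.read_state();print(s["eef_pos"],s["tool_rot"],s["width"])
sel(W,d,"coltop",521,-58.5,20,97,112);sel(W,d,"body",521,-58.5,45,20,48)
p,d=viewer.get_image("scene")
```

```text
[521.61342571 -58.37296755 135.82093807] [3.14097017e+00 1.43278683e-03 2.68774813e+00] 51.03110794244751
coltop 644 [519.8 -56.6 103.5] [521.2 -57.1   7.4]
body 3943 [516.8 -54.9  40.1] [521.2 -57.2  30.9]
```

Call:
arm_command --series '[60, 0.05, 0.1, 1.3, 0, 60, 0.05, 0.1, 2.6, 0, 60, 0.05, 0.1, 3.6, 0, 60, 0.05, 0.1, 4.0, 0, 60, 0.05, 0.1, 4.0, 0]'

```text
clock: 3.27
eef_pos: [520.5, -57.3, 94.1]
tool_rot: [-3.141, -0.002, 2.688]
force: [-0.3, -0.1, 0.5]
width: 51.2
gripper_force: 0.0
```

Call:
arm_command --series '[40, 0, 0, 0, 0, 25, 0, 0, 0, 0, 20, 0, 0, 0, 0, 0, 0, 0, 0, 0, 0, 0, 0, 0, 0]'

```text
clock: 3.68
eef_pos: [521.6, -57.3, 95.5]
tool_rot: [3.141, 0.001, 2.688]
force: [0.6, -0.2, 2.3]
width: 11.6
gripper_force: 58.4
```

Call:
arm_command --series '[0, 0, 0, 0, 0, 0, 0, 0, 0, 0, 0, 0, 0, 0, 0, 0, 0, 0, 0, 0, 0, 0, 0, 0, 0]'

```text
clock: 4.1
eef_pos: [521.6, -57.2, 95.5]
tool_rot: [3.141, 0.001, 2.688]
force: [0.1, -0.2, 5.1]
width: 12.1
gripper_force: 58.8
```

Call:
arm_command --series '[0, 0, 0, -1, 0, 0, 0, 0, -2.5, 0, 0, 0, 0, -4.5, 0, 0, 0, 0, -7, 0, 0, 0, 0, -9, 0]'

```text
clock: 4.52
eef_pos: [520.7, -57.3, 186.5]
tool_rot: [-3.141, -0.0, 2.688]
force: [0.8, -0.4, -1.0]
width: 12.3
gripper_force: 58.5
```

Call:
arm_command --series '[0, 0, 0, -1.5, 0, 0, 0, 0, -2.5, 0, 0, 0, 0, -3, 0, 0, 0, 0, -3, 0, 0, 0, 0, -3, 0]'

```text
clock: 4.93
eef_pos: [520.6, -57.2, 214.5]
tool_rot: [-3.141, -0.001, 2.688]
force: [-0.7, -0.3, -1.4]
width: 12.2
gripper_force: 58.6
```

Run:
```python
from h import *
p,d,W=wrist()
s=monitor.read_state();print(s["eef_pos"],s["tool_rot"],s["width"],s["force"])
cv2.imwrite("pics/w2.png",p[:,:,::-1])
sel(W,d,"tank",547,209.5,50,70,82)
for z in (210,215,220,225):sel(W,d,"coltop%d"%z,521,-58.5,20,z,z+5)
sel(W,d,"body",521,-58.5,50,130,170);sel(W,d,"low",521,-58.5,60,20,120)
```

```text
[520.41439563 -57.1769807  214.14500216] [-3.14087207e+00 -1.71993009e-03  2.68779493e+00] 11.782081067215621 [-0.25171338 -0.11742042 -2.01452261]
tank 654 [538.2 181.5  73.3] [544.  194.3  31.7]
coltop210 541 [513.  -54.8 212.6] [514.5 -55.2  18.6]
coltop215 585 [513.7 -54.9 217.7] [514.5 -55.4  18.5]
coltop220 1295 [516.7 -56.4 223.1] [514.5 -55.4  18.6]
coltop225 429 [514.  -54.8 227.2] [514.7 -55.3  18.6]
body 4996 [512.1 -53.7 158.9] [520.  -57.7  31.1]
low 4 [507.  -62.3 119.8] [511.6 -54.9  22.2]
```

View pics/w2.png

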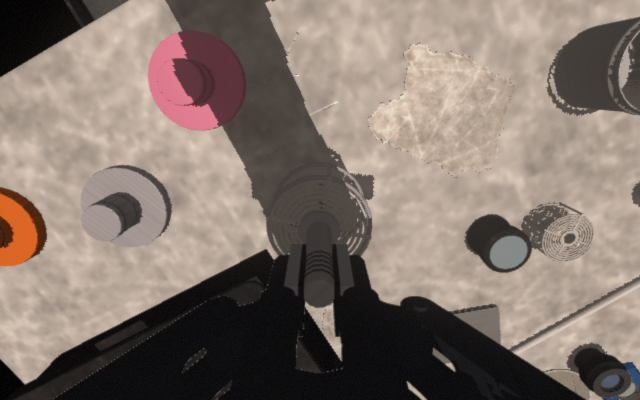

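The reel hangs straight in the grip, its body centred under the TCP (wrist image (320,225)), and the tank is partly visible at (610,70). Next I'll carry it close to the tank.

Call:
arm_command --series '[0, 0.4, 1, 0, 0, 0, 1.2, 3, 0, 0, 0, 2.2, 5.3, 0, 0, 0, 3.2, 7.8, 0, 0, 0, 4.2, 10.3, 0, 0]'

```text
clock: 5.4
eef_pos: [527.8, 55.6, 214.0]
tool_rot: [-3.141, -0.002, 2.688]
force: [0.3, -0.1, -1.4]
width: 12.2
gripper_force: 58.6
```

Call:
arm_command --series '[0, 1, 2.5, 0, 0, 0, 2, 5, 0, 0, 0, 3, 7.2, 0, 0, 0, 3.4, 8.4, 0, 0, 0, 3.6, 8.9, 0, 0]'

```text
clock: 5.82
eef_pos: [534.6, 152.9, 214.2]
tool_rot: [3.141, -0.002, 2.692]
force: [-0.0, 0.4, -2.0]
width: 11.9
gripper_force: 58.6
```

Call:
arm_command --series '[0, 0, 0, 0, 0, 0, 0, 0, 0, 0, 0, 0, 0, 0, 0, 0, 0, 0, 0, 0, 0, 0, 0, 0, 0]'

```text
clock: 6.23
eef_pos: [535.3, 148.1, 215.1]
tool_rot: [-3.141, 0.0, 2.686]
force: [0.4, -0.7, -1.3]
width: 12.3
gripper_force: 58.6
```

Run:
```python
from h import *
p,d,W=wrist()
s=monitor.read_state();e=s["eef_pos"];print(e,s["tool_rot"],s["width"],s["force"])
cv2.imwrite("pics/w3.png",p[:,:,::-1])
sel(W,d,"tank",547,209.5,50,72,80)
sel(W,d,"body",e[0],e[1],45,140,170)
Q=W[(d>0)&(np.hypot(W[...,0]-547,W[...,1]-209.5)<50)&(W[...,2]>72)&(W[...,2]<80)];print(circ(Q),len(Q))
```

```text
[535.27957214 148.39786342 215.0996478 ] [-3.14134970e+00  1.31492405e-04  2.68602084e+00] 11.82753286133762 [-0.35962265  0.27899727 -0.99904266]
tank 604 [549.3 215.5  74.8] [547.5 211.3  36.3]
body 4920 [526.9 151.5 159.7] [534.7 147.4  31.1]
(np.float64(547.2339121422123), np.float64(211.12890002618343), np.float64(35.244180698040054)) 604
```

View pics/w3.png

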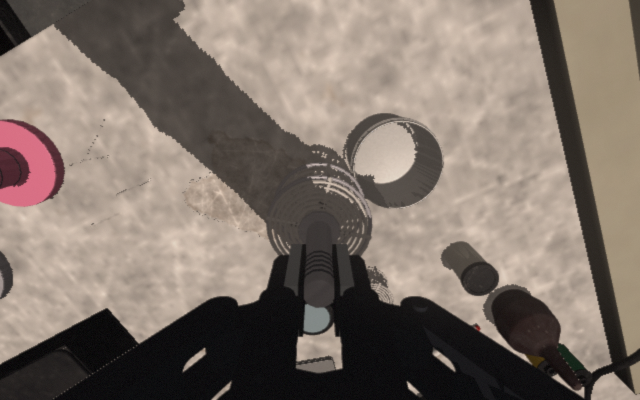

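Wrist view: the tank is at (393,160) with rim fit radius 35.2 (expected mid-wall 35), and the held reel is at (320,215). Going over the tank.

Call:
arm_command --series '[0, 0.3, 1.2, 0, 0, 0, 0.7, 2.8, 0, 0, 0, 1.2, 4.5, 0, 0, 0, 1.5, 5.7, 0, 0, 0, 1.6, 6.2, 0, 0]'

```text
clock: 6.7
eef_pos: [548.0, 216.7, 214.9]
tool_rot: [3.139, -0.001, 2.692]
force: [-0.5, 0.8, -1.1]
width: 12.3
gripper_force: 58.6
```

Call:
arm_command --series '[0, 0, 0, 0.5, 0, 0, 0, 0, 1.3, 0, 0, 0, 0, 2.1, 0, 0, 0, 0, 2.6, 0, 0, 0, 0, 2.8, 0]'

```text
clock: 7.12
eef_pos: [547.1, 211.0, 185.4]
tool_rot: [-3.139, -0.002, 2.686]
force: [-1.0, 0.3, -1.0]
width: 11.8
gripper_force: 58.6
```

Call:
arm_command --series '[0, 0, 0, 0, 0, 0, 0, 0, 0, 0, 0, 0, 0, 0, 0, 0, 0, 0, 0, 0, 0, 0, 0, 0, 0]'

```text
clock: 7.53
eef_pos: [548.2, 212.3, 187.4]
tool_rot: [3.141, 0.0, 2.688]
force: [0.3, 0.5, -1.1]
width: 12.1
gripper_force: 58.6
```

Call:
arm_command --series '[0, 0, 0, 0, 0, 0, 0, 0, 0, 0, 0, 0, 0, 0, 0, 0, 0, 0, 0, 0, 0, 0, 0, 0, 0]'

```text
clock: 7.95
eef_pos: [548.0, 212.3, 187.0]
tool_rot: [3.142, -0.0, 2.688]
force: [-0.1, -0.6, -0.9]
width: 12.1
gripper_force: 58.6
```

Run:
```python
from h import *
p,d,W=wrist()
s=monitor.read_state();e=s["eef_pos"];print(e,s["tool_rot"],s["width"],s["force"])
sel(W,d,"body",e[0],e[1],45,e[2]-75,e[2]-45)
def both(W,d,n):
  Q=W[(d>0)&(np.hypot(W[...,0]-547,W[...,1]-210)<45)&(W[...,2]>72)&(W[...,2]<79)]
  print(n,len(Q),np.round(circ(Q),1) if len(Q)>5 else 0)
both(W,d,"w")
for c in("scene","side"):
  p,d=viewer.get_image(c);cv2.imwrite(f"pics/{c}4.png",p[:,:,::-1]);W=cloud(d,viewer.camera_model(c));both(W,d,c);sel(W,d,"body",e[0],e[1],40,e[2]-90,e[2]-55)
a=cv2.imread("pics/scene4.png")[90:210,180:300];b=cv2.imread("pics/side4.png")[220:340,230:350]
cv2.imwrite("pics/c4.png",cv2.resize(np.hstack([a,b]),None,fx=3.3,fy=3.3,interpolation=2))
```

```text
[547.97666335 212.29256345 186.98427877] [ 3.14157469e+00 -4.18053616e-05  2.68779883e+00] 11.953301701823145 [-0.09479205 -1.00009881 -1.6289605 ]
body 4937 [539.6 215.8 131.6] [547.2 211.5  31.1]
w 353 [547.2 211.4  35.2]
scene 38 [547.4 209.9  35.3]
body 225 [544.3 205.1 124.2] [546.7 209.5  32.1]
side 62 [549.  212.4  35.2]
body 277 [546.3 219.1 123.4] [548.8 213.7  32.2]
```

View pics/c4.png

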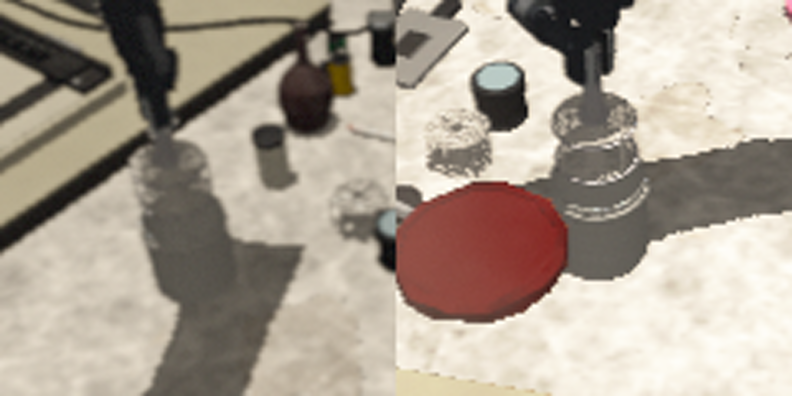

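Both views show the reel right above the tank (scene crop (190,180), side crop (597,150)), and the wrist fits agree within 0.2 mm. I'll lower it in steps and watch the force.

Call:
arm_command --series '[0, 0, 0, 0.6, 0, 0, 0, 0, 1.2, 0, 0, 0, 0, 1.7, 0, 0, 0, 0, 2.1, 0, 0, 0, 0, 2.4, 0]'

```text
clock: 8.52
eef_pos: [547.6, 212.1, 162.0]
tool_rot: [-3.141, -0.001, 2.688]
force: [0.5, 0.7, -1.1]
width: 12.4
gripper_force: 58.6
```

Call:
arm_command --series '[0, 0, 0, 0.2, 0, 0, 0, 0, 0.4, 0, 0, 0, 0, 0.6, 0, 0, 0, 0, 0.8, 0, 0, 0, 0, 1, 0]'

```text
clock: 8.93
eef_pos: [548.1, 212.3, 152.9]
tool_rot: [3.141, 0.0, 2.688]
force: [-0.4, -0.2, -0.2]
width: 11.9
gripper_force: 58.6
```

Call:
arm_command --series '[0, 0, 0, 0.5, 0, 0, 0, 0, 1, 0, 0, 0, 0, 1.5, 0, 0, 0, 0, 2, 0, 0, 0, 0, 2.4, 0]'

```text
clock: 9.35
eef_pos: [547.7, 212.1, 128.2]
tool_rot: [-3.141, -0.001, 2.688]
force: [0.5, 0.0, -1.1]
width: 12.1
gripper_force: 58.6
```

Call:
arm_command --series '[0, 0, 0, 0.5, 0, 0, 0, 0, 1, 0, 0, 0, 0, 1.4, 0, 0, 0, 0, 1.8, 0, 0, 0, 0, 2.1, 0]'

```text
clock: 9.77
eef_pos: [547.9, 212.2, 107.5]
tool_rot: [-3.141, -0.0, 2.688]
force: [0.1, 0.4, -1.8]
width: 12.1
gripper_force: 58.6
```

Call:
arm_command --series '[0, 0, 0, 0.1, 0, 0, 0, 0, 0.2, 0, 0, 0, 0, 0.3, 0, 0, 0, 0, 0.4, 0, 0, 0, 0, 0.5, 0]'

```text
clock: 10.18
eef_pos: [548.1, 212.4, 103.1]
tool_rot: [3.141, 0.0, 2.688]
force: [-0.2, 0.1, -0.4]
width: 12.2
gripper_force: 58.6
```

Call:
arm_command --series '[0, 0, 0, 0.1, 0, 0, 0, 0, 0.2, 0, 0, 0, 0, 0.3, 0, 0, 0, 0, 0.35, 0, 0, 0, 0, 0.4, 0]'

```text
clock: 10.6
eef_pos: [548.0, 212.3, 98.9]
tool_rot: [3.142, -0.0, 2.688]
force: [0.1, 0.8, -1.2]
width: 12.2
gripper_force: 58.6
```

Call:
arm_command --series '[0, 0, 0, 0.03, 0, 0, 0, 0, 0.06, 0, 0, 0, 0, 0.09, 0, 0, 0, 0, 0.1, 0, 0, 0, 0, 0.1, 0]'

```text
clock: 11.02
eef_pos: [548.2, 212.3, 98.7]
tool_rot: [3.141, 0.0, 2.688]
force: [-1.5, 0.4, 4.9]
width: 12.3
gripper_force: 59.4
```

Contact came at the expected height (4.9 N). Release, then retreat up.

Call:
arm_command --series '[20, 0, 0, 0, 0, 30, 0, 0, 0, 0, 40, 0, 0, 0, 0, 50, 0, 0, 0, 0, 50, 0, 0, 0, 0]'

```text
clock: 11.43
eef_pos: [548.0, 212.2, 97.9]
tool_rot: [-3.142, -0.0, 2.688]
force: [-0.5, -0.2, 0.1]
width: 42.7
gripper_force: 0.0
```

Call:
arm_command --series '[50, 0, 0, -1, 0, 50, 0, 0, -3, 0, 50, 0, 0, -6, 0, 50, 0, 0, -9, 0, 60, 0, 0, -12, 0]'

```text
clock: 11.85
eef_pos: [547.8, 212.1, 219.9]
tool_rot: [-3.141, -0.0, 2.688]
force: [0.6, -0.6, 0.1]
width: 51.1
gripper_force: 0.0
```

Run:
```python
from h import *
viewer.get_image("side")
p,d,W=wrist()
s=monitor.read_state();e=s["eef_pos"];print(e,s["tool_rot"],s["width"],s["force"])
sel(W,d,"coltop",547.5,211.5,25,102,115);sel(W,d,"body",547.5,211.5,31,35,50);sel(W,d,"tank",547.5,211.5,50,72,80)
Q=W[(d>0)&(np.hypot(W[...,0]-547,W[...,1]-210)<45)&(W[...,2]>72)&(W[...,2]<79)];print(np.round(circ(Q),1))
```

```text
[551.14920138 213.41091848 223.81728437] [3.13352049 0.00694695 2.68754969] 51.10301985781176 [ 0.99482233  0.44989678 -0.03048896]
coltop 274 [546.8 212.3 107.4] [547.3 212.    7. ]
body 2141 [544.9 213.2  43.4] [547.6 211.5  30.9]
tank 574 [549.7 210.4  74.9] [547.5 211.   36.3]
[547.7 211.1  34.1]
```

Seated: column top at 107.4 (expected 107), centred in the tank. Next, to the lid.

Call:
arm_command --series '[60, -0.6, -2, 0, 0, 60, -1.6, -5.3, 0, 0, 60, -2.6, -8.8, 0, 0, 60, -3.6, -12.2, 0, 0, 60, -4.6, -15.6, 0, 0]'

```text
clock: 12.37
eef_pos: [520.1, 50.4, 218.0]
tool_rot: [-3.141, -0.0, 2.688]
force: [0.2, -0.3, -0.2]
width: 51.1
gripper_force: 0.0
```

Call:
arm_command --series '[60, -1, -3.4, 0, 0, 60, -2, -6.8, 0, 0, 60, -3, -10.2, 0, 0, 60, -4, -13.6, 0, 0, 60, -5, -17, 0, 0]'

```text
clock: 12.78
eef_pos: [490.5, -124.4, 218.1]
tool_rot: [3.142, -0.0, 2.688]
force: [0.3, 0.9, 0.3]
width: 51.2
gripper_force: 0.0
```

Call:
arm_command --series '[60, -0.9, -3.2, 0, 0, 60, -1.9, -6.4, 1, 0, 60, -2.8, -9.4, 2.5, 0, 60, -3.6, -11.8, 4.5, 0, 60, -3.9, -12.8, 6, 0]'

```text
clock: 13.2
eef_pos: [468.6, -259.7, 157.1]
tool_rot: [-3.139, 0.001, 2.682]
force: [-0.0, 0.0, -0.2]
width: 51.4
gripper_force: 0.0
```

Call:
arm_command --series '[60, 0, 0, 1, 0, 60, 0, 0, 2, 0, 60, 0, 0, 2.7, 0, 60, 0, 0, 3, 0, 60, 0, 0, 3, 0]'

```text
clock: 13.62
eef_pos: [470.6, -253.3, 127.6]
tool_rot: [3.141, -0.001, 2.69]
force: [0.1, 0.4, 0.3]
width: 51.1
gripper_force: 0.0
```

Call:
arm_command --series '[60, 0, 0, 0, 0, 60, 0, 0, 0, 0, 60, 0, 0, 0, 0, 60, 0, 0, 0, 0, 60, 0, 0, 0, 0]'

```text
clock: 14.03
eef_pos: [470.5, -255.0, 128.4]
tool_rot: [3.142, 0.001, 2.688]
force: [-0.1, -0.5, -0.6]
width: 51.4
gripper_force: 0.0
```

Run:
```python
from h import *
p,d,W=wrist()
s=monitor.read_state();e=s["eef_pos"];print(e,s["tool_rot"],s["width"],s["force"],s["clock"])
cv2.imwrite("pics/w5.png",p[:,:,::-1])
sel(W,d,"cap",470.5,-255.5,30,46,58);sel(W,d,"plate",470.5,-255.5,55,8,18)
R=cv2.Rodrigues(np.array([0,0,s["tool_rot"][2]]))[0]
```

```text
[ 470.39701979 -254.98206942  128.26471499] [3.14156999e+00 4.38173476e-04 2.68783190e+00] 51.34762545348825 [ 0.73848517 -0.05931184 -0.56830322] 14.0833
cap 2481 [ 469.1 -255.1   51.5] [ 470.4 -255.5   18.5]
plate 7154 [ 464.  -252.5   13.7] [ 470.4 -255.7   43.6]
```

View pics/w5.png

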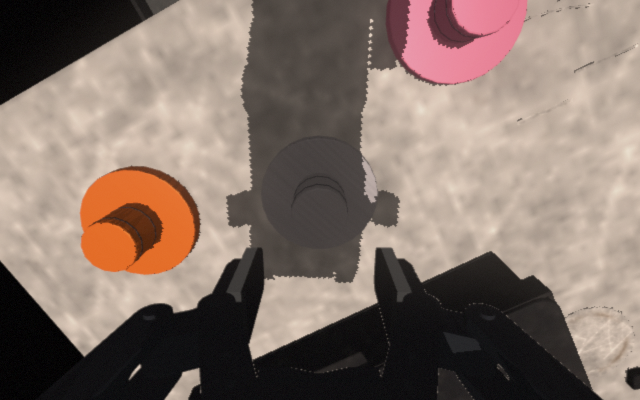

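The steel lid sits centred under the fingers at (320,190), with cap and plate fits of r 18.5 and 43.6. The orange lid (140,220) and pink lid (460,40) are clear. A quick check of the black box's height and distance comes first.

Run:
```python
from h import *
d=np.load("pics/scene0.npy");W=cloud(d,viewer.camera_model("scene"))
r=np.hypot(W[...,0]-470.4,W[...,1]+255.6)
m=(d>0)&(W[...,2]>20)&(r>50)&(r<140)&(W[...,2]<300)
for lo in range(50,140,15):
    k=m&(r>=lo)&(r<lo+15);print(lo,k.sum(),W[k][:,2].max().round() if k.any() else 0, W[k].mean(0).round() if k.any() else 0)
```

```text
50 0 0 0
65 0 0 0
80 0 0 0
95 186 78.0 [ 576. -257.   65.]
110 671 78.0 [ 580. -254.   55.]
125 789 78.0 [ 546. -264.   59.]
```

Call:
arm_command --series '[60, 0, 0, 1.5, 0, 60, 0, 0, 3, 0, 60, 0, 0, 4.2, 0, 60, 0, 0, 5, 0, 60, 0, 0, 5, 0]'

```text
clock: 14.5
eef_pos: [469.4, -254.6, 76.6]
tool_rot: [3.142, -0.003, 2.688]
force: [-1.1, -0.0, -0.6]
width: 50.7
gripper_force: 0.0
```

Call:
arm_command --series '[60, 0, -0.05, 1.2, 0, 60, 0, -0.05, 2.4, 0, 60, 0, -0.05, 3.4, 0, 60, 0, -0.05, 4, 0, 60, 0, -0.05, 4.1, 0]'

```text
clock: 14.92
eef_pos: [469.4, -255.1, 35.8]
tool_rot: [3.142, -0.002, 2.688]
force: [-0.3, 0.1, -0.4]
width: 51.2
gripper_force: 0.0
```

Call:
arm_command --series '[60, 0, 0, 0, 0, 50, 0, 0, 0, 0, 45, 0, 0, 0, 0, 30, 0, 0, 0, 0, 0, 0, 0, 0, 0]'

```text
clock: 15.33
eef_pos: [470.5, -255.5, 37.7]
tool_rot: [3.141, 0.001, 2.688]
force: [-0.2, 0.4, 5.3]
width: 34.7
gripper_force: 59.9
```

Call:
arm_command --series '[0, 0, 0, 0, 0, 0, 0, 0, 0, 0, 0, 0, 0, 0, 0, 0, 0, 0, 0, 0, 0, 0, 0, 0, 0]'

```text
clock: 15.75
eef_pos: [470.5, -255.6, 37.7]
tool_rot: [3.142, 0.001, 2.688]
force: [-0.0, 1.0, 5.9]
width: 35.2
gripper_force: 60.1
```

Call:
arm_command --series '[0, 0, 0, -0.8, 0, 0, 0, 0, -2.3, 0, 0, 0, 0, -4.5, 0, 0, 0, 0, -7, 0, 0, 0, 0, -9.5, 0]'

```text
clock: 16.17
eef_pos: [469.5, -255.2, 132.9]
tool_rot: [-3.142, -0.001, 2.688]
force: [0.5, 0.6, -1.0]
width: 34.9
gripper_force: 59.9
```

Call:
arm_command --series '[0, 0, 0, -2.5, 0, 0, 0, 0, -5, 0, 0, 0, 0, -7, 0, 0, 0, 0, -8.2, 0, 0, 0, 0, -8.5, 0]'

```text
clock: 16.58
eef_pos: [471.0, -256.0, 219.6]
tool_rot: [3.142, 0.004, 2.688]
force: [0.0, 0.1, -1.6]
width: 35.1
gripper_force: 59.8
```

Run:
```python
from h import *
p,d,W=wrist()
s=monitor.read_state();e=s["eef_pos"];print(e,s["tool_rot"],s["width"],s["force"])
sel(W,d,"plate",e[0],e[1],60,e[2]-32,e[2]-18)
Q=W[(d>0)&(np.hypot(W[...,0]-e[0],W[...,1]-e[1])<41)&(abs(W[...,2]-e[2]+24.5)<4)]
A=np.c_[Q[:,:2]-e[:2],np.ones(len(Q))];print(len(Q),"plane",np.linalg.lstsq(A,Q[:,2],rcond=None)[0])
```

```text
[ 470.64802371 -255.80448756  218.76697391] [3.14158679e+00 3.09712086e-03 2.68758450e+00] 34.94521416605659 [-0.52608232 -0.88334012 -1.45340639]
plate 11197 [ 451.5 -247.6  195.4] [ 470.2 -256.6   43.3]
9307 plane [ 4.47113382e-03 -2.26471338e-03  1.95705495e+02]
```

Lid held level and centred. Carry it to the tank, stopping a little short to check.

Call:
arm_command --series '[0, 0.4, 1.3, 0, 0, 0, 1.2, 4, 0, 0, 0, 2.2, 7.3, 0, 0, 0, 3.2, 10.7, 0, 0, 0, 4.2, 14.1, 0, 0]'

```text
clock: 17.05
eef_pos: [493.0, -107.6, 215.5]
tool_rot: [-3.141, -0.003, 2.688]
force: [1.2, 0.5, -1.4]
width: 34.8
gripper_force: 60.0
```

Call:
arm_command --series '[0, 1, 3.4, 0, 0, 0, 2, 6.8, 0, 0, 0, 3, 10.2, 0, 0, 0, 4, 13.6, 0, 0, 0, 5, 16.9, 0, 0]'

```text
clock: 17.47
eef_pos: [521.8, 66.6, 215.5]
tool_rot: [-3.14, -0.003, 2.689]
force: [0.4, 0.0, -1.8]
width: 35.2
gripper_force: 60.0
```

Call:
arm_command --series '[0, 0.8, 2.6, 0, 0, 0, 1.4, 4.6, 0, 0, 0, 1.9, 6.1, 0, 0, 0, 2.1, 6.9, 0, 0, 0, 2.2, 7.1, 0, 0]'

```text
clock: 17.88
eef_pos: [533.5, 139.5, 215.7]
tool_rot: [-3.141, -0.002, 2.691]
force: [0.2, 0.7, -1.5]
width: 35.1
gripper_force: 60.0
```

Call:
arm_command --series '[0, 0, 0, 0, 0, 0, 0, 0, 0, 0, 0, 0, 0, 0, 0, 0, 0, 0, 0, 0, 0, 0, 0, 0, 0]'

```text
clock: 18.3
eef_pos: [534.7, 136.0, 217.1]
tool_rot: [-3.141, 0.0, 2.686]
force: [0.3, -0.1, -0.6]
width: 34.5
gripper_force: 60.0
```

Call:
arm_command --series '[0, 0, 0, 0, 0, 0, 0, 0, 0, 0, 0, 0, 0, 0, 0, 0, 0, 0, 0, 0, 0, 0, 0, 0, 0]'

```text
clock: 18.72
eef_pos: [534.6, 137.0, 217.0]
tool_rot: [3.142, -0.0, 2.688]
force: [0.8, 1.0, -1.4]
width: 35.2
gripper_force: 60.0
```

Run:
```python
from h import *
p,d,W=wrist()
s=monitor.read_state();e=s["eef_pos"];print(e,s["tool_rot"],s["width"],s["force"])
sel(W,d,"plate",e[0],e[1],60,e[2]-32,e[2]-18)
Q=W[(d>0)&(np.hypot(W[...,0]-547,W[...,1]-210)<45)&(W[...,2]>71)&(W[...,2]<79)]
print("rim",len(Q),np.round(circ(Q),1),enc(Q),Q[:,:2].min(0),Q[:,:2].max(0))
```

```text
[534.62518857 137.03341699 216.99934107] [ 3.14157262e+00 -3.82358798e-05  2.68787040e+00] 34.853702820719064 [-0.0271005   0.56749814 -1.8303633 ]
plate 11201 [515.2 145.4 193. ] [533.8 136.4  43.4]
rim 722 [547.6 211.6  33.8] [547.6 211.   36.3] [511.33718917 175.38532873] [583.35173982 246.90519805]
```

Call:
arm_command --series '[0, 0.4, 1.3, 0, 0, 0, 1, 3.5, 0, 0, 0, 1.6, 5.6, 0, 0, 0, 2, 7, 0, 0, 0, 2.06, 7.32, 0, 0]'

```text
clock: 19.18
eef_pos: [548.0, 216.7, 216.9]
tool_rot: [3.139, -0.001, 2.693]
force: [0.0, -0.3, -0.8]
width: 35.1
gripper_force: 60.1
```

Call:
arm_command --series '[0, 0, 0, 0.5, 0, 0, 0, 0, 1.5, 0, 0, 0, 0, 2.7, 0, 0, 0, 0, 3.6, 0, 0, 0, 0, 4, 0]'

```text
clock: 19.6
eef_pos: [547.1, 209.8, 175.0]
tool_rot: [-3.138, -0.002, 2.686]
force: [0.2, 1.0, -1.1]
width: 35.2
gripper_force: 60.1
```

Call:
arm_command --series '[0, 0, 0, 0, 0, 0, 0, 0, 0, 0, 0, 0, 0, 0, 0, 0, 0, 0, 0, 0, 0, 0, 0, 0, 0]'

```text
clock: 20.02
eef_pos: [548.5, 211.9, 177.5]
tool_rot: [3.141, 0.001, 2.688]
force: [-0.3, 0.1, -1.0]
width: 35.2
gripper_force: 60.0
```

Call:
arm_command --series '[0, 0, 0, 0, 0, 0, 0, 0, 0, 0, 0, 0, 0, 0, 0, 0, 0, 0, 0, 0, 0, 0, 0, 0, 0]'

```text
clock: 20.43
eef_pos: [548.2, 211.8, 177.0]
tool_rot: [3.142, 0.0, 2.688]
force: [-0.2, -0.3, -2.0]
width: 35.0
gripper_force: 60.0
```

Run:
```python
from h import *
p,d,W=wrist()
s=monitor.read_state();e=s["eef_pos"];print(e,s["tool_rot"],s["width"],s["force"])
sel(W,d,"plate",e[0],e[1],60,e[2]-32,e[2]-18)
for c in("scene","side"):
  p,d=viewer.get_image(c);W=cloud(d,viewer.camera_model(c));sel(W,d,c+" lid",e[0],e[1],60,e[2]-30,e[2]-20);sel(W,d,c+" tank",547,211,45,8,60)
```

```text
[548.19565978 211.81786458 176.98614762] [-3.14156573e+00 -2.55452327e-05  2.68781421e+00] 35.1156026306126 [-0.36529527 -0.42551488 -0.8047081 ]
plate 11200 [528.8 220.2 153. ] [547.8 211.2  43.5]
scene lid 398 [540.7 200.7 152.1] [547.9 209.2  44.4]
scene tank 519 [540.7 200.9  38.6] [546.6 210.1  38.6]
side lid 492 [543.3 226.4 152.6] [548.9 212.6  44. ]
side tank 616 [543.7 220.4  39.4] [548.3 211.8  38.5]
```

Call:
arm_command --series '[0, 0.05, 0, 0.5, 0, 0, 0.05, 0, 1.2, 0, 0, 0.05, 0, 2, 0, 0, 0.05, 0, 2.7, 0, 0, 0.05, 0, 3.3, 0]'

```text
clock: 21.0
eef_pos: [547.2, 211.8, 142.6]
tool_rot: [-3.14, -0.001, 2.688]
force: [0.2, -0.1, -1.6]
width: 34.9
gripper_force: 60.0
```

Call:
arm_command --series '[0, 0, 0, 0.6, 0, 0, 0, 0, 1.2, 0, 0, 0, 0, 1.7, 0, 0, 0, 0, 2.1, 0, 0, 0, 0, 2.3, 0]'

```text
clock: 21.42
eef_pos: [547.5, 211.9, 120.3]
tool_rot: [-3.141, -0.0, 2.688]
force: [0.0, -0.5, -0.0]
width: 35.0
gripper_force: 60.0
```

Call:
arm_command --series '[0, 0, 0, 0.1, 0, 0, 0, 0, 0.2, 0, 0, 0, 0, 0.35, 0, 0, 0, 0, 0.5, 0, 0, 0, 0, 0.6, 0]'

```text
clock: 21.83
eef_pos: [547.8, 212.1, 115.0]
tool_rot: [3.141, 0.0, 2.688]
force: [-0.9, 0.8, -1.8]
width: 34.7
gripper_force: 60.0
```

Run:
```python
from h import *
s=monitor.read_state();e=s["eef_pos"];print(e,s["force"])
for c in("scene","side"):
  p,d=viewer.get_image(c);W=cloud(d,viewer.camera_model(c));sel(W,d,c+" lid",e[0],e[1],60,e[2]-28,e[2]-18);sel(W,d,c+" tank",547,211,45,8,60)
```

```text
[547.81571036 212.09202027 115.02721408] [-0.93502625  0.76745571 -1.8386515 ]
scene lid 356 [540.4 201.9  90.6] [545.6 210.2  45.7]
scene tank 352 [530.5 188.3  34.4] [546.1 207.2  36. ]
side lid 451 [542.6 225.2  90.8] [548.3 212.8  44. ]
side tank 372 [536.6 240.   34.7] [541.4 226.4  31.1]
```

Still aligned. Lower past the rim in small steps.

Call:
arm_command --series '[0, 0, 0, 0.1, 0, 0, 0, 0, 0.2, 0, 0, 0, 0, 0.3, 0, 0, 0, 0, 0.4, 0, 0, 0, 0, 0.5, 0]'

```text
clock: 22.35
eef_pos: [547.8, 212.0, 109.9]
tool_rot: [-3.142, -0.0, 2.688]
force: [1.0, -0.7, -1.3]
width: 35.1
gripper_force: 60.0
```

Call:
arm_command --series '[0, 0, 0, 0.1, 0, 0, 0, 0, 0.2, 0, 0, 0, 0, 0.3, 0, 0, 0, 0, 0.4, 0, 0, 0, 0, 0.5, 0]'

```text
clock: 22.77
eef_pos: [547.8, 212.1, 104.9]
tool_rot: [3.142, -0.0, 2.688]
force: [-0.7, -1.2, -0.5]
width: 35.0
gripper_force: 60.0
```

Past the rim without contact. Last 2–3 mm.

Call:
arm_command --series '[0, 0, 0, 0.05, 0, 0, 0, 0, 0.1, 0, 0, 0, 0, 0.15, 0, 0, 0, 0, 0.2, 0, 0, 0, 0, 0.2, 0]'

```text
clock: 23.18
eef_pos: [547.7, 212.0, 102.9]
tool_rot: [-3.142, -0.0, 2.688]
force: [1.2, 0.1, -0.6]
width: 35.1
gripper_force: 60.0
```

Call:
arm_command --series '[0, 0, 0, 0.03, 0, 0, 0, 0, 0.05, 0, 0, 0, 0, 0.07, 0, 0, 0, 0, 0.07, 0, 0, 0, 0, 0.07, 0]'

```text
clock: 23.6
eef_pos: [547.8, 212.0, 102.4]
tool_rot: [3.142, 0.0, 2.688]
force: [-0.2, 0.5, -0.3]
width: 35.0
gripper_force: 60.0
```

Call:
arm_command --series '[0, 0, 0, 0.03, 0, 0, 0, 0, 0.05, 0, 0, 0, 0, 0.07, 0, 0, 0, 0, 0.07, 0, 0, 0, 0, 0.07, 0]'

```text
clock: 24.02
eef_pos: [547.9, 212.0, 102.2]
tool_rot: [3.141, 0.0, 2.688]
force: [-1.6, -1.2, 4.8]
width: 34.8
gripper_force: 60.6
```

Contact at 102.2 (4.8 N), so it is seated. Release and rise.

Call:
arm_command --series '[45, 0, 0, 0, 0, 48, 0, 0, 0, 0, 52, 0, 0, 0, 0, 58, 0, 0, 0, 0, 62, 0, 0, 0, 0]'

```text
clock: 24.43
eef_pos: [547.7, 212.1, 101.4]
tool_rot: [-3.141, -0.0, 2.688]
force: [0.1, -0.1, 0.5]
width: 53.0
gripper_force: 0.0
```

Call:
arm_command --series '[62, 0, 0, -1, 0, 62, 0, 0, -3, 0, 62, 0, 0, -6, 0, 62, 0, 0, -9, 0, 62, 0, 0, -12, 0]'

```text
clock: 24.85
eef_pos: [547.6, 211.9, 223.5]
tool_rot: [-3.142, -0.0, 2.688]
force: [0.1, 0.8, 0.3]
width: 52.9
gripper_force: 0.0
```

Call:
arm_command --series '[62, 0, 0, 0, 0, 62, 0, 0, 0, 0, 62, 0, 0, 0, 0, 62, 0, 0, 0, 0, 62, 0, 0, 0, 0]'

```text
clock: 25.27
eef_pos: [546.9, 211.7, 220.3]
tool_rot: [-3.14, -0.002, 2.688]
force: [0.2, 0.3, -0.0]
width: 53.0
gripper_force: 0.0
```

Call:
arm_command --series '[62, 0, 0, 0, 0, 62, 0, 0, 0, 0, 62, 0, 0, 0, 0, 62, 0, 0, 0, 0, 62, 0, 0, 0, 0]'

```text
clock: 25.68
eef_pos: [547.7, 212.0, 221.4]
tool_rot: [-3.141, -0.0, 2.688]
force: [0.0, 0.7, -0.3]
width: 53.1
gripper_force: 0.0
```

Run:
```python
from h import *
p,d,W=wrist()
s=monitor.read_state();e=s["eef_pos"];print(e,s["width"],s["force"],s["clock"])
sel(W,d,"cap",547.5,211.3,25,111,121);sel(W,d,"plate",547.5,211.3,55,72,84)
Q=W[(d>0)&(np.hypot(W[...,0]-547.5,W[...,1]-211.3)<41)&(abs(W[...,2]-78)<6)]
print(len(Q),"plane",np.linalg.lstsq(np.c_[Q[:,:2]-[547.5,211.3],np.ones(len(Q))],Q[:,2],rcond=None)[0].round(4))
cv2.imwrite("pics/w6.png",p[:,:,::-1])
p,d=viewer.get_image("side");cv2.imwrite("pics/side6.png",p[:,:,::-1])
W=cloud(d,viewer.camera_model("side"));sel(W,d,"side tank",547.5,211.3,45,8,60)
a=cv2.imread("pics/side6.png")[130:330,200:420];cv2.imwrite("pics/c6.png",cv2.resize(a,None,fx=2.9,fy=2.9,interpolation=2))
```

```text
[547.74276995 212.00854154 221.51828093] 52.52438224510721 [-0.66613472 -0.47072822 -0.7446281 ] 25.7333
cap 1976 [546.6 211.6 116.2] [547.5 211.1  18.6]
plate 6032 [542.  213.9  78.3] [547.4 211.1  43.4]
5186 plane [-1.40000e-03  2.40000e-03  7.83726e+01]
side tank 347 [536.6 240.2  32.7] [539.5 228.   30.6]
```

View pics/c6.png

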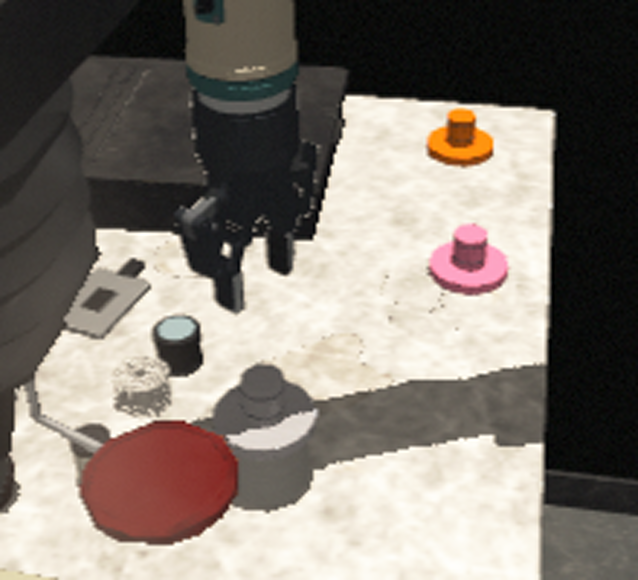

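The lid sits level on the tank at (265,430): plate top at 78.4 (expected 78), cap top at 116.2 (expected 116), tilt under 0.2°. The gripper is clear above it and the bystanders are in place.

```bash
python3 -c "
from cell import workorder
print(workorder.finish_job())"
```

```text
the job is handed in; nothing more can be done
None
```

The reel stands on the tank's bottom, column up, and the steel lid sits level and fully down on the rim; I handed the job in at about 26 s, with the tank unmoved and the other things undisturbed.

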